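# Level the worktop shelf with its screw leg

### The job

The small wooden shelf on the worktop stands low at its knob end. Lay the spirit level lengthwise on the shelf and let go of it, turn the shelf's knob clockwise until the bubble sits between the two black lines with nobody touching the level, then press the level down onto the shelf with a firm but gentle push (about 10 newtons) on its top to prove that the shelf stands level under load. Finish while still pressing, with the bubble still between the lines; do not shift the shelf along the worktop, and leave the jars and mills around it alone.

Things in the scene. Friction and masses are not known exactly. Their poses are not given: they have to be found in the camera images.
- shelf: Loose wooden worktop shelf, 2 kg: board 340 mm long (own y), 180 deep (own x), 18 thick, its top 105 mm above the origin. Stands on a side panel at its +y end (two feet at x +-68, y +150 mm) and one screw leg at x 0, y -140 mm. Steel rail 23 mm high along the back edge, x +80 mm. Origin: on the worktop below the board's centre, z up. Starts tilted 0.3 to 0.75 degrees, -y end low
- shelf_top (a point): Centre of the board's top face, same axes as the shelf. Along the centre line the board is clear from the knob (y -120 mm) to the other end (y +170 mm), so the level, laid with its middle 20 to 60 mm towards +y of this point, leaves the fingers room to turn the knob
- knob (a point): Centre of the black fluted round hand knob on the screw leg: 39 to 42 mm across, 24 mm high (12 above and below this point), upright axis, 14 to 18 mm of bare spindle between knob and board. Clockwise seen from above raises the shelf's -y end, 10 mm a turn (0.31 degrees a radian); the knob keeps its height. Takes about 0.1 N m, stays where left, starts 1.0 to 2.4 rad short of level
- level: Loose spirit level, about 0.3 kg, on the worktop at first: aluminium bar 200 mm long (own x), 30 wide (y), 36 high (z), black end caps. Over its middle 72 mm the top is cut down to 22 mm height for the vial. Press on the solid 36 mm high tops beside it (x 36 to 94 mm either way). Origin: centre of the underside. Grip it across the 30 mm, also at its middle; lay it either way round
- level_vial (a point): Top of the vial, 34.5 mm above the middle of the level's underside: greenish tube 13 mm thick along the level's x, with two black lines 19 mm apart and a pale bubble 14 mm long
- bubble (a joint): Place of the bubble's centre along the vial, in the level's own x (m): 0 is midway between the lines, +-0.0025 touches a line, travel +-0.019. It runs to the higher end: 16 mm for a degree of tilt, so about 5 mm for a radian of the knob; allow about a second for it to come to rest
- spice_jar: Bystander behind the shelf: glass spice jar with a screw cap, 46 mm across, 106 mm high. Origin: centre of the underside
- salt: Bystander behind the shelf: glass salt shaker with a metal cap, 44 mm across, 90 mm high. Origin: centre of the underside
- pepper: Bystander behind the shelf: turned wooden pepper mill, 58 mm across, 170 mm high. Origin: centre of the underside
- jam: Bystander to the right behind the shelf: glass jam jar, 68 mm across, 84 mm high. Origin: centre of the underside

How it is judged:
On the way, in this order (a step that is already met when the one before it is completed fails the run):
1. the level lies lengthwise on the shelf board, let go (contact force between level and shelf above 1 N and contact force between the fingers and level below 0.2 N and angle between the x axis of level and the y axis of shelf, either way round below 0.2 rad and z of level in the frame of shelf between 0.1 and 0.11 m), for 0.4 s.
2. the bubble stands between the lines and the shelf is level, nobody touching the level (value of joint bubble between -0.0025 and 0.0025 m and angle between shelf's own z axis and vertical below 0.004 rad and contact force between the fingers and level below 0.2 N and contact force between level and shelf above 1 N), for 0.5 s.
At the end, for the whole second after the job is handed in: Level lengthwise on the board (within 0.2 rad), fingers still pressing it (over 4 N; over 7 N between level and shelf), bubble within 2.5 mm of the middle, shelf within 0.004 rad of level and 30 mm of its start, all at rest (value of joint bubble between -0.0025 and 0.0025 m and angle between shelf's own z axis and vertical below 0.004 rad and contact force between level and shelf above 7 N and contact force between the fingers and level above 4 N and angle between the x axis of level and the y axis of shelf, either way round below 0.2 rad and z of level in the frame of shelf between 0.1 and 0.11 m and linear speed of each of level, shelf below 0.01 m/s and distance of shelf from where it was at the start of the episode below 0.03 m); the arm keeps its last pose, push and grip.
It fails at once if the level is pressed or dropped on the shelf far too hard (over 60 N) (contact force between level and shelf above 60 N).
It fails at once if the shelf is shifted by more than 30 mm (distance of shelf from where it was at the start of the episode above 0.03 m).
It fails at once if a jar or mill near the shelf is disturbed (distance of any of spice_jar, salt, pepper, jam from where it was at the start of the episode above 0.02 m).
It also fails if it takes over 72 s, if anything falls off the work surface, if the arm or the gripper's body presses on something with over 40 N, if the wrist force passes 120 N, or if a joint passes its speed limit or range.

### The arm

A 7-joint arm with a two-finger parallel gripper is mounted at the origin on a cart in front of the work surface, level with it; the furniture and walls round the work are solid. World frame = base frame: x ahead of the robot, y to its left, z up, the work surface at z = 0. Lengths are in m, angles in rad, forces in N, time in s.
With the tool pointing down it reaches from about 0.4 to 0.85 m from the base axis. Payload 4.5 kg.
Tool frame: the origin (TCP) lies where the fingers leave the gripper's body, on its centre line; the fingertips stand 64 mm ahead of it and the grasp point (between the pads) lies 45 mm ahead of it; z points along the fingers, y is the direction in which the jaws open and shut (so a half turn about z gives the same grasp; the last joint's range is limited). The gripper opens to 88 mm and grips with 3 to 60 N. Pads are 18 mm wide; open, the fingers measure 123 mm over their backs; the gripper's body (75 mm by 187 mm) begins 45 mm behind the grasp point.
Start: joints at [1.181, 0.689, -0.195, 1.565, 0.157, 0.902, -0.215], TCP at [0.257, -0.57, 0.303] pointing down, gripper open.
Joint ranges: [-3.01, 3.01], [-0.46, 2.08], [-1.47, 1.51], [0.13, 2.56], [-1, 4.14], [0.04, 2.09], [-2.66, 2.66]. Speed limits (rad/s): [2.57, 2.57, 3.14, 3.14, 3.14, 3.14, 3.14].

### API

Orientations are given as a unit quaternion [x, y, z, w].
In Python, from plant import monitor, snapshot, workorder, finder gives the robot as it stands.
- The arm moves only by the tool carry_out, never from a script. Its argument "motion" is one flat list of numbers, 6 for each row, row after row: the shift along the tool's x, y, z in cm, then the turn, a rotation vector about the tool's x, y, z in rad. In form: [x, y, z, rx, ry, rz, x, y, z, rx, ry, rz, ...]. A call has 1 to 8 rows; each row shifts and turns the commanded pose from where the row before left it, along the tool's axes as they then stand; what a row does not reach is not made up. A row lasts 1/8 s, in which the tool goes at most 62.5 mm and 10.7 degrees, less where a joint would pass 70% of its speed; a pose out of reach is approached as far as the arm can. A call with a gripper value outside its range is refused whole. "hand" is the finger opening in cm, from 0 to 8.81, set as the call begins (left out, the last holds). The fingers move at their own pace and stop on an object; "grip_force" is the grip in N (left out, the last holds). Time passes only in rows, so rows that do not move let the fingers close. It gives the time, the measured TCP pose, the force and the opening at its end, in the units of the state.
- monitor.get_state(): the state, without advancing time (a new reading comes with each control period).
- snapshot(name): name is "side" or "top"; returns a dict with "frame" (420x560x3 uint8, red, green, blue), "range_z" (420x560 float32, m along the optical axis (not along the pixel's ray), 0 where there is no reading), "fx", "fy", "cx", "cy" (pixels), "rvec" (rotation vector, rad) and "tvec" (3), from world to camera coordinates, as OpenCV has them. Camera axes: x right, y down, z forward; pixel columns grow to the right and rows downward; lengths in m; the calibration is good to about 2 mm. A picture is of the moment at which its call begins.
- workorder.finish_job(): hands the job in, once; it reports no verdict.
Trained networks look in a picture, given as the dict that the camera call returned (one of the last four; its "shot" number tells which), for a name from the list of things; names that differ only in an ending like _2 or _b are one class to them, and where a whole thing is asked for, a point or a joint stands for the part that bears it (a point fixed in the world has none). Each returns a list of dicts, best first, with "p" (0 to 1); they miss things now and then, are a little off and sometimes report something else, mostly with a low value. They report only what shows in the picture. A call takes as long as a camera call.
- finder.masks_of(picture, thing): "pixels" (420x560 bool, what is visible of it) and "extent" ([left, top, right, bottom] in pixels, round what is visible of it).
The state is a dict: "clock": time; "q": joint angles; "qd": joint speeds; "joint_torque": joint torques, N m; "tool_pos": TCP position; "eef_rot": TCP orientation; "contact_force": force on the tool from outside, world axes, zero at the start; "moment": the same for the moment, N m; "opening": opening from 0.0 (shut) to 1.0 (fully open).
Only numpy, scipy, OpenCV 4.12 (cv2) and the standard library are available. Lean on these libraries where they do the work, as an engineer would, in place of code of your own. Each camera call takes 0.05 s, during which the arm holds its last target. There are 200 camera calls.

## Working session

There is one attempt and no reset: what is moved stays moved. The work goes in short steps, Python scripts to look and compute and a tool call to move; the robot and the scene stay as the last step left them, time stands still between calls to the robot, and variables do not carry over. Pictures are saved under pics/ and viewed, about 8 in all and at most 12, crops included, and the job is handed in when it is done.

Besides the shell and the picture viewer there is one more tool, called after "Emit:" by a JSON object that holds its "fn" and its "kwargs". carry_out: Moves the arm, as the interface text tells. Its arguments: {"type":"object","properties":{"motion":{"type":"array"},"hand":{"type":"number"},"grip_force":{"type":"number"}},"required":["motion"]}

```bash
mkdir -p pics; cat > h.py <<'E'
import numpy as np, cv2
from plant import monitor, snapshot, workorder, finder
def pts(p,mask):
    v,u=np.nonzero(mask&(p["range_z"]>0)); z=p["range_z"][v,u]
    c=np.stack([(u-p["cx"])*z/p["fx"],(v-p["cy"])*z/p["fy"],z],1)
    R=cv2.Rodrigues(np.array(p["rvec"],float))[0]
    return (c-np.array(p["tvec"]).ravel())@R
def save(p,n,box=None,s=1):
    im=p["frame"][:,:,::-1]
    if box: l,t,r,b=box; im=im[t:b,l:r]
    cv2.imwrite("pics/"+n,cv2.resize(im,None,fx=s,fy=s,interpolation=cv2.INTER_CUBIC))
E
python3 - <<'E'
from h import *
st=monitor.get_state(); print({k:np.round(v,3).tolist() for k,v in st.items()})
ims=[]
for n in("top","side"):
    p=snapshot(n); save(p,n+"0.png"); 
    R=cv2.Rodrigues(np.array(p["rvec"],float))[0]; print(n,"cam",(-R.T@np.array(p["tvec"]).ravel()).round(3),"fwd",R[2].round(2),p["fx"])
    for t in("shelf","knob","level","level_vial","spice_jar","salt","pepper","jam"):
        m=finder.masks_of(p,t)
        for d in m[:1]:
            q=pts(p,d["pixels"]); 
            r=cv2.minAreaRect(q[:,:2].astype(np.float32)*1000)
            print(t,round(d["p"],2),d["extent"],"med",np.median(q,0).round(3),"lo",np.percentile(q,2,axis=0).round(3),"hi",np.percentile(q,98,axis=0).round(3),"rect",np.round(r[0]),np.round(r[1]),round(r[2],1))
E
```

```text
{'clock': 0.0, 'q': [1.181, 0.69, -0.195, 1.566, 0.157, 0.902, -0.215], 'qd': [-0.001, -0.001, 0.0, -0.001, 0.001, -0.001, 0.001], 'joint_torque': [-0.0, -52.757, -1.267, -15.343, -0.053, 0.007, 0.0], 'tool_pos': [0.257, -0.569, 0.302], 'eef_rot': [0.978, 0.21, -0.0, -0.001], 'contact_force': [-0.598, 0.581, 0.714], 'moment': [-0.052, 0.043, 0.021], 'opening': 1.002}
top cam [ 0.423 -0.041  1.253] fwd [ 0.16  0.02 -0.99] 489.060739217727
shelf 0.68 [174.5, 212.2, 324.7, 301.7] med [0.497 0.033 0.105] lo [ 0.409 -0.128  0.1  ] hi [0.589 0.195 0.139] rect [506.  29.] [348. 198.] 84.4
knob 0.64 [302.1, 252.3, 320.0, 269.6] med [ 0.484 -0.105  0.143] lo [ 0.469 -0.123  0.138] hi [ 0.502 -0.089  0.148] rect [ 484. -105.] [36. 36.] 89.7
level 0.69 [384.2, 216.5, 420.1, 298.7] med [ 0.493 -0.34   0.035] lo [ 0.401 -0.373  0.004] hi [ 0.591 -0.311  0.041] rect [ 497. -348.] [208.  41.] 12.0
level_vial 0.95 [387.7, 213.9, 417.8, 296.6] med [ 0.494 -0.34   0.035] lo [ 0.402 -0.37   0.006] hi [ 0.588 -0.312  0.041] rect [ 496. -343.] [199.  31.] 11.9
spice_jar 0.66 [149.0, 144.3, 175.1, 170.8] 
[... 972 characters left out ...]
0.032] lo [ 0.399 -0.377  0.003] hi [ 0.587 -0.318  0.04 ] rect [ 493. -340.] [200.  45.] 12.6
level_vial 0.94 [228.7, 319.3, 305.2, 368.9] med [ 0.485 -0.349  0.031] lo [ 0.398 -0.378 -0.002] hi [ 0.587 -0.318  0.04 ] rect [ 491. -338.] [202.  49.] 12.3
spice_jar 0.66 [287.1, 115.0, 300.1, 145.7] med [0.733 0.248 0.086] lo [0.721 0.236 0.002] hi [0.761 0.281 0.108] rect [753. 297.] [130.  43.] 75.0
pepper 0.86 [286.5, 124.9, 308.1, 168.0] med [0.738 0.164 0.082] lo [ 0.719  0.152 -0.002] hi [0.767 0.237 0.161] rect [749. 193.] [150.  56.] 71.9
jam 0.8 [314.9, 247.1, 341.1, 280.7] med [ 0.691 -0.205  0.081] lo [ 0.666 -0.224  0.008] hi [ 0.724 -0.168  0.088] rect [ 701. -196.] [62. 76.] 78.8
```

```bash
python3 - <<'E'
import cv2,numpy as np
a=cv2.imread("pics/top0.png")[130:310,140:430]; b=cv2.imread("pics/side0.png")[110:380,170:350]
a=cv2.resize(a,None,fx=1.55,fy=1.55,interpolation=2);b=cv2.resize(b,None,fx=1.9,fy=1.9,interpolation=2)
c=np.zeros((520,a.shape[1]+b.shape[1],3),np.uint8);c[:a.shape[0],:a.shape[1]]=a;c[:b.shape[0],a.shape[1]:]=b;print(c.shape)
cv2.imwrite("pics/c0.png",c)
E
```

```text
(520, 792, 3)
```

View pics/c0.png

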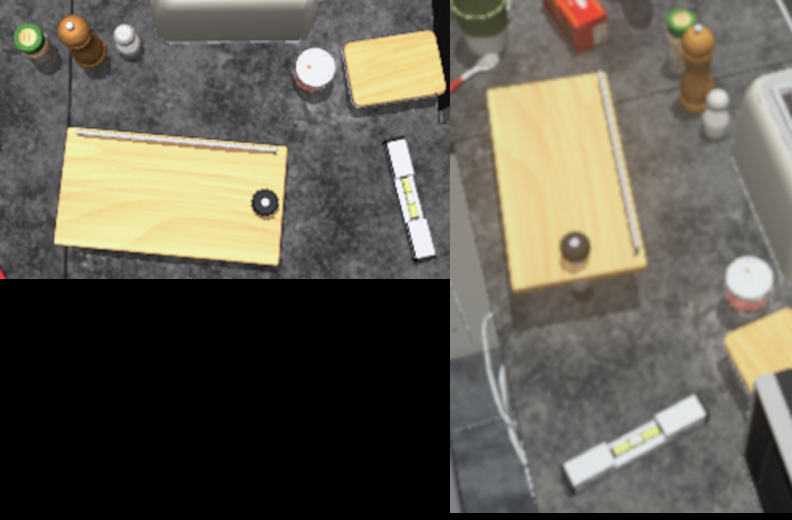

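The view shows the shelf (knob at about (265,203) in the left crop, rail on the far side) and the level to its right at about (410,195). The networks' positions agree. I'll refine the shelf and level axes and plan the approach.

```bash
cat >> h.py <<'E'
from scipy.spatial.transform import Rotation as Ro
def plan(pos,yaw_deg,n,st=None,start=None):
    """rows to bring the tool (pointing down, tool x at yaw) to pos; start=(pos,rot) if commanded pose known"""
    st=st or monitor.get_state()
    p=np.array(st["tool_pos"]); R=Ro.from_quat(st["eef_rot"])
    T=Ro.from_euler('z',yaw_deg,degrees=True)*Ro.from_quat([1,0,0,0])
    dr=(R.inv()*T).as_rotvec()/n; d=(np.array(pos)-p)/n; out=[]
    for i in range(n):
        out+= [*(R.inv().apply(d)*100).round(2), *dr.round(3)]; R=R*Ro.from_rotvec(dr)
    x=st["eef_rot"]; print("from",p.round(4),"yaw",np.degrees(np.arctan2(*Ro.from_quat(x).as_matrix()[[1,0],[0,0]])).round(2)); print([float(v) for v in out])
E
python3 - <<'E'
from h import *
p=snapshot("top")
m=finder.masks_of(p,"shelf")[0]["pixels"]; q=pts(p,m); b=q[(q[:,2]>.095)&(q[:,2]<.112)]
r=cv2.minAreaRect(b[:,:2].astype(np.float32)*1000); print("board",r)
A=np.c_[b[:,:2]-b[:,:2].mean(0),np.ones(len(b))]; c=np.linalg.lstsq(A,b[:,2],rcond=None)[0]; print("board plane",c, np.std(b[:,2]-A@c))
allp=pts(p,np.ones(m.shape,bool)); w=allp[(abs(allp[:,2])<.012)&(allp[:,0]>.35)&(allp[:,0]<.7)&(allp[:,1]>-.35)&(allp[:,1]<.3)]
A=np.c_[w[:,:2]-w[:,:2].mean(0),np.ones(len(w))]; print("table",np.linalg.lstsq(A,w[:,2],rcond=None)[0],len(w))
m=finder.masks_of(p,"level")[0]["pixels"]; q=pts(p,m); b=q[q[:,2]>.03]; r=cv2.minAreaRect(b[:,:2].astype(np.float32)*1000); print("level",r)
plan([.494,-.342,.15],12,8)
E
```

```text
board ((499.4490051269531, 34.18028259277344), (340.6181640625, 180.10801696777344), 84.31024932861328)
board plane [0.00154745 0.00580798 0.10465262] 0.002216238244371009
table [ 0.00132521 -0.00064418  0.00107855] 21546
level ((496.36566162109375, -343.0552978515625), (199.6938018798828, 31.347475051879883), 11.939629554748535)
from [ 0.257  -0.5697  0.3028] yaw 24.28
[3.87, -1.38, 1.91, 0.0, 0.0, 0.027, 3.83, -1.48, 1.91, 0.0, 0.0, 0.027, 3.79, -1.58, 1.91, 0.0, 0.0, 0.027, 3.75, -1.68, 1.91, 0.0, 0.0, 0.027, 3.7, -1.78, 1.91, 0.0, 0.0, 0.027, 3.65, -1.88, 1.91, 0.0, 0.0, 0.027, 3.6, -1.98, 1.91, 0.0, 0.0, 0.027, 3.55, -2.07, 1.91, 0.0, 0.0, 0.027]
```

Emit:
{"fn": "carry_out", "kwargs": {"motion": [3.87, -1.38, 1.91, 0, 0, 0.027, 3.83, -1.48, 1.91, 0, 0, 0.027, 3.79, -1.58, 1.91, 0, 0, 0.027, 3.75, -1.68, 1.91, 0, 0, 0.027, 3.7, -1.78, 1.91, 0, 0, 0.027, 3.65, -1.88, 1.91, 0, 0, 0.027, 3.6, -1.98, 1.91, 0, 0, 0.027, 3.55, -2.07, 1.91, 0, 0, 0.027], "hand": 6.5, "grip_force": 25}}

```text
clock: 2.05
tool_pos: [0.4953, -0.3414, 0.1494]
eef_rot: [0.995, 0.103, 0.0, 0.0]
contact_force: [-0.3, -0.3, 0.1]
opening: 0.738
```

```bash
python3 - <<'E'
from h import *
print(np.round(monitor.get_state()["q"],3))
plan([.496,-.3425,.069],12,4)
E
```

```text
[ 0.552  0.866 -0.045  1.757  0.07   0.519 -0.901]
from [ 0.4953 -0.3414  0.1494] yaw 11.86
[0.01, 0.03, 2.01, 0.0, -0.0, -0.001, 0.01, 0.03, 2.01, 0.0, -0.0, -0.001, 0.01, 0.03, 2.01, 0.0, -0.0, -0.001, 0.01, 0.03, 2.01, 0.0, -0.0, -0.001]
```

Emit:
{"fn": "carry_out", "kwargs": {"motion": [0.01, 0.03, 2.01, 0, 0, 0, 0.01, 0.03, 2.01, 0, 0, 0, 0.01, 0.03, 2.01, 0, 0, 0, 0.01, 0.03, 2.0, 0, 0, 0]}}

```text
clock: 2.55
tool_pos: [0.4939, -0.3446, 0.0684]
eef_rot: [0.995, 0.103, -0.0, 0.0]
contact_force: [-0.5, -0.3, -0.8]
opening: 0.74
```

Emit:
{"fn": "carry_out", "kwargs": {"motion": [0, 0, 0, 0, 0, 0, 0, 0, 0, 0, 0, 0, 0, 0, 0, 0, 0, 0, 0, 0, 0, 0, 0, 0, 0, 0, 0, 0, 0, 0, 0, 0, 0, 0, 0, 0], "hand": 0}}

```text
clock: 3.3
tool_pos: [0.4952, -0.3436, 0.0704]
eef_rot: [0.995, 0.104, 0.0, 0.0]
contact_force: [0.2, 0.0, 6.1]
opening: 0.34
```

Emit:
{"fn": "carry_out", "kwargs": {"motion": [0, 0, -4, 0, 0, 0, 0, 0, -4.5, 0, 0, 0, 0, 0, -4.5, 0, 0, 0]}}

```text
clock: 3.68
tool_pos: [0.4941, -0.3428, 0.2]
eef_rot: [0.995, 0.104, -0.001, -0.001]
contact_force: [0.7, -0.4, -4.3]
opening: 0.339
```

```bash
python3 - <<'E'
from h import *
plan([.5035,.080,.215],84.3,8)
E
```

```text
from [ 0.4941 -0.3428  0.2   ] yaw 11.91
[1.21, -5.15, -0.18, -0.0, 0.0, -0.158, 2.0, -4.89, -0.18, -0.0, 0.0, -0.158, 2.75, -4.52, -0.18, -0.0, 0.0, -0.158, 3.42, -4.03, -0.18, -0.0, 0.0, -0.158, 4.01, -3.44, -0.19, -0.0, 0.0, -0.158, 4.5, -2.77, -0.19, -0.0, 0.0, -0.158, 4.88, -2.02, -0.19, -0.0, 0.0, -0.158, 5.14, -1.23, -0.19, -0.0, 0.0, -0.158]
```

Emit:
{"fn": "carry_out", "kwargs": {"motion": [0, 0, -3, 0, 0, 0, 0, 0, -3, 0, 0, 0]}}

```text
clock: 3.92
tool_pos: [0.4941, -0.3429, 0.26]
eef_rot: [0.995, 0.104, -0.001, -0.001]
contact_force: [0.1, 0.1, -3.9]
opening: 0.337
```

Emit:
{"fn": "carry_out", "kwargs": {"motion": [1.21, -5.15, 0, 0, 0, -0.158, 2.0, -4.89, 0, 0, 0, -0.158, 2.75, -4.52, 0, 0, 0, -0.158, 3.42, -4.03, 0, 0, 0, -0.158, 4.01, -3.44, 0, 0, 0, -0.158, 4.5, -2.77, 0, 0, 0, -0.158, 4.88, -2.02, 0, 0, 0, -0.158, 5.14, -1.23, 0, 0, 0, -0.158]}}

```text
clock: 4.92
tool_pos: [0.5035, 0.0808, 0.2591]
eef_rot: [0.74, 0.673, -0.001, -0.0]
contact_force: [0.7, -0.1, -3.4]
opening: 0.339
```

Emit:
{"fn": "carry_out", "kwargs": {"motion": [0, 0, 0, 0, 0, 0, 0, 0, 0, 0, 0, 0]}}

```text
clock: 5.18
tool_pos: [0.5036, 0.0785, 0.259]
eef_rot: [0.742, 0.671, -0.001, -0.0]
contact_force: [-0.4, 0.1, -3.3]
opening: 0.336
```

```bash
python3 - <<'E'
from h import *
print(np.round(monitor.get_state()["q"],3))
plan([.5035,.080,.180],84.3,4)
p=snapshot("top"); save(p,"t1.png",(150,190,350,320),3)
for t in ("level","shelf"):
    for d in finder.masks_of(p,t)[:1]:
        q=pts(p,d["pixels"]); print(t,d["p"],np.percentile(q,[2,98],axis=0).round(3), np.round(cv2.minAreaRect(q[:,:2].astype(np.float32)*1000)[0]))
E
```

```text
[-0.03   0.62  -0.344  1.95   0.341  0.63  -0.693]
from [0.5036 0.0785 0.259 ] yaw 84.28
[0.04, -0.0, 1.98, -0.0, 0.0, -0.0, 0.04, -0.0, 1.98, -0.0, 0.0, -0.0, 0.04, -0.0, 1.98, -0.0, 0.0, -0.0, 0.04, -0.0, 1.98, -0.0, 0.0, -0.0]
level 0.6 [[ 0.482 -0.021  0.21 ]
 [ 0.514  0.034  0.23 ]] [498.   9.]
shelf 0.95 [[ 0.404 -0.134  0.099]
 [ 0.58   0.199  0.144]] [507.  40.]
```

View pics/t1.png

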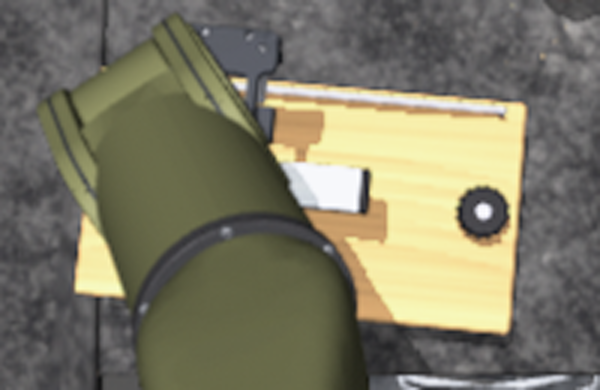

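The level (black end at about (365,190)) hangs over the board, parallel to it and clear of the knob at (483,212). Lowering.

Emit:
{"fn": "carry_out", "kwargs": {"motion": [0.1, 0, 2.4, 0, 0, 0, 0, 0, 2.4, 0, 0, 0, 0, 0, 1.8, 0, 0, 0, 0, 0, 1.0, 0, 0, 0, 0, 0, 0.2, 0, 0, 0, 0, 0, 0, 0, 0, 0]}}

```text
clock: 6.08
tool_pos: [0.5046, 0.0802, 0.182]
eef_rot: [0.741, 0.671, 0.0, 0.0]
contact_force: [-0.1, -0.5, -2.4]
opening: 0.344
```

Emit:
{"fn": "carry_out", "kwargs": {"motion": [0, 0, 0.15, 0, 0, 0, 0, 0, 0.15, 0, 0, 0, 0, 0, 0.1, 0, 0, 0, 0, 0, 0, 0, 0, 0]}}

```text
clock: 6.58
tool_pos: [0.5043, 0.0804, 0.1776]
eef_rot: [0.741, 0.671, -0.0, 0.0]
contact_force: [1.8, -0.4, -3.2]
opening: 0.335
```

Emit:
{"fn": "carry_out", "kwargs": {"motion": [0, 0, 0.1, 0, 0, 0, 0, 0, 0.1, 0, 0, 0, 0, 0, 0, 0, 0, 0]}}

```text
clock: 6.95
tool_pos: [0.5042, 0.0804, 0.1755]
eef_rot: [0.741, 0.671, -0.0, -0.0]
contact_force: [0.3, -0.3, -3.2]
opening: 0.335
```

Emit:
{"fn": "carry_out", "kwargs": {"motion": [0, 0, 0.1, 0, 0, 0, 0, 0, 0, 0, 0, 0]}}

```text
clock: 7.2
tool_pos: [0.5044, 0.0804, 0.1746]
eef_rot: [0.741, 0.671, 0.0, 0.0]
contact_force: [-0.8, -1.0, -2.4]
opening: 0.341
```

Emit:
{"fn": "carry_out", "kwargs": {"motion": [0, 0, 0.1, 0, 0, 0, 0, 0, 0, 0, 0, 0]}}

```text
clock: 7.45
tool_pos: [0.5044, 0.0804, 0.1742]
eef_rot: [0.741, 0.671, 0.0, 0.0]
contact_force: [-1.3, -1.8, 4.8]
opening: 0.342
```

Emit:
{"fn": "carry_out", "kwargs": {"motion": [0, 0, 0, 0, 0, 0, 0, 0, 0, 0, 0, 0, 0, 0, 0, 0, 0, 0, 0, 0, 0, 0, 0, 0], "hand": 6}}

```text
clock: 7.95
tool_pos: [0.5044, 0.0804, 0.1735]
eef_rot: [0.741, 0.671, 0.0, 0.0]
contact_force: [-0.5, 0.3, 0.0]
opening: 0.678
```

Emit:
{"fn": "carry_out", "kwargs": {"motion": [0, 0, -1, 0, 0, 0, 0, 0, -3, 0, 0, 0, 0, 0, -4, 0, 0, 0]}}

```text
clock: 8.32
tool_pos: [0.5038, 0.0803, 0.2545]
eef_rot: [0.741, 0.671, -0.001, -0.0]
contact_force: [0.7, -0.2, 0.7]
opening: 0.683
```

```bash
python3 - <<'E'
from h import *
plan([.485,-.105,.25],114,6)
E
```

```text
from [0.5038 0.0803 0.2545] yaw 84.34
[-3.1, -0.01, 0.08, -0.0, 0.0, -0.086, -3.09, -0.28, 0.08, -0.0, 0.0, -0.086, -3.06, -0.54, 0.08, -0.0, 0.0, -0.086, -3.0, -0.8, 0.08, -0.0, 0.0, -0.086, -2.92, -1.06, 0.08, -0.0, 0.0, -0.086, -2.82, -1.3, 0.08, -0.0, 0.0, -0.086]
```

Emit:
{"fn": "carry_out", "kwargs": {"motion": [-3.1, 0, 0.08, 0, 0, -0.086, -3.09, -0.28, 0.08, 0, 0, -0.086, -3.06, -0.54, 0.08, 0, 0, -0.086, -3.0, -0.8, 0.08, 0, 0, -0.086, -2.92, -1.06, 0.08, 0, 0, -0.086, -2.82, -1.3, 0.08, 0, 0, -0.086, 0, 0, 0, 0, 0, 0]}}

```text
clock: 9.2
tool_pos: [0.4848, -0.1077, 0.249]
eef_rot: [0.548, 0.837, -0.001, 0.0]
contact_force: [0.1, 0.3, -0.8]
opening: 0.679
```

```bash
cat >> h.py <<'E'
def tilt(p):
    """board slope along own y from depth (positive: +y end high), worktop slope removed"""
    a=np.radians(84.3); ey=np.array([np.cos(a),np.sin(a)]); ex=np.array([ey[1],-ey[0]])
    q=pts(p,np.ones(p["range_z"].shape,bool)); l=(q[:,:2]-[.4994,.0342])
    x,y,z=l@ex,l@ey,q[:,2]
    s=[]
    for sel in ((abs(x)<.072)&(abs(x)>.022)&(abs(y)<.165)&(abs(z-.105)<.012), (abs(z)<.012)&(abs(x)<.3)&(abs(y)<.25)):
        A=np.c_[x[sel],y[sel],np.ones(sel.sum())]; c=np.linalg.lstsq(A,z[sel],rcond=None)[0]
        r=z[sel]-A@c; k=abs(r)<2.5*r.std(); c=np.linalg.lstsq(A[k],z[sel][k],rcond=None)[0]; s.append((c[1],c[2],k.sum()))
    return s
E
python3 - <<'E'
from h import *
print(np.round(monitor.get_state()["q"],3))
plan([.485,-.105,.182],114,3)
ims=[]
for n in("top","side"):
    p=snapshot(n); print(n,np.round(tilt(p),4))
    d=finder.masks_of(p,"level")[0]; e=np.array(d["extent"]).astype(int); print(d["p"],e)
    q=pts(p,d["pixels"]); b=q[q[:,2]>.13]; print(cv2.minAreaRect(b[:,:2].astype(np.float32)*1000), np.median(b[:,2]))
    c=((e[0]+e[2])//2,(e[1]+e[3])//2); save(p,n+"2.png",(c[0]-60,c[1]-45,c[0]+60,c[1]+45),6)
    ims.append(cv2.imread("pics/"+n+"2.png")[:, :])
c=np.vstack([cv2.resize(i,(600,300) if 0 else (400,300)) for i in ims]); 
c=np.hstack([cv2.resize(i[90:450,160:560],(400,360)) for i in ims]); cv2.imwrite("pics/c2.png",c)
E
```

```text
[ 0.451  0.648 -0.523  1.992  0.533  0.639 -0.01 ]
from [ 0.4848 -0.1077  0.249 ] yaw 113.57
[0.08, 0.05, 2.23, -0.0, 0.0, -0.003, 0.08, 0.04, 2.23, -0.0, 0.0, -0.003, 0.08, 0.04, 2.23, -0.0, 0.0, -0.003]
top [[ 5.2000e-03  1.0470e-01  5.0210e+03]
 [-1.0000e-04  1.0000e-03  1.7885e+04]]
0.86 [183 239 272 260]
((506.517822265625, 79.79756164550781), (199.766357421875, 30.3685245513916), 84.46044158935547) 0.14051926511399712
side [[ 5.0000e-03  1.0220e-01  1.5630e+03]
 [-1.4000e-03 -1.4000e-03  1.4045e+04]]Traceback (most recent call last):
  File "<stdin>", line 7, in <module>
IndexError: list index out of range
```

```bash
cat >> h.py <<'E'
def vial(p,name=None,c=(.5065,.0798),yaw=84.4,z=.1385):
    """rectified view of the level, 0.25 mm/px, columns = along shelf +y (right = +y end)"""
    a=np.radians(yaw); ey=np.array([np.cos(a),np.sin(a)]); ex=np.array([ey[1],-ey[0]])
    Y,X=np.meshgrid(np.arange(-50,50,.25)/1000,np.arange(20,-20,-.25)/1000)
    W=np.dstack([c[0]+ey[0]*Y+ex[0]*X,c[1]+ey[1]*Y+ex[1]*X,np.full(X.shape,z)]).reshape(-1,3)
    K=np.array([[p["fx"],0,p["cx"]],[0,p["fy"],p["cy"]],[0,0,1.]])
    uv=cv2.projectPoints(W,np.array(p["rvec"],float),np.array(p["tvec"],float),K,None)[0].reshape(*X.shape,2).astype(np.float32)
    im=cv2.remap(p["frame"],uv[...,0],uv[...,1],cv2.INTER_CUBIC)
    if name: cv2.imwrite("pics/"+name,cv2.resize(im[:,:,::-1],None,fx=2,fy=2))
    return im
E
python3 - <<'E'
from h import *
p=snapshot("top"); a=vial(p,"v1.png")
s=snapshot("side"); vial(s,"v2.png")
cv2.imwrite("pics/v12.png",np.vstack([cv2.imread("pics/v1.png"),cv2.imread("pics/v2.png")]))
b=a[72:88].mean(0)
for i in range(60,340,8): print((i-200)/4, b[i:i+8].mean(0).round().astype(int))
E
```

```text
-35.0 [83 85 80]
-33.0 [119 120  82]
-31.0 [209 212 144]
-29.0 [244 246 176]
-27.0 [244 246 175]
-25.0 [243 245 174]
-23.0 [243 245 174]
-21.0 [244 245 175]
-19.0 [244 245 174]
-17.0 [244 246 175]
-15.0 [241 243 173]
-13.0 [224 226 157]
-11.0 [203 206 143]
-9.0 [233 234 168]
-7.0 [245 246 178]
-5.0 [243 245 190]
-3.0 [243 245 219]
-1.0 [244 245 243]
1.0 [244 246 250]
3.0 [245 246 250]
5.0 [245 246 250]
7.0 [244 245 250]
9.0 [244 245 248]
11.0 [244 245 236]
13.0 [244 245 203]
15.0 [243 245 179]
17.0 [244 245 183]
19.0 [244 245 184]
21.0 [244 246 183]
23.0 [244 246 181]
25.0 [244 246 182]
27.0 [244 246 178]
29.0 [216 218 148]
31.0 [128 129  88]
33.0 [67 67 71]
```

View pics/v12.png

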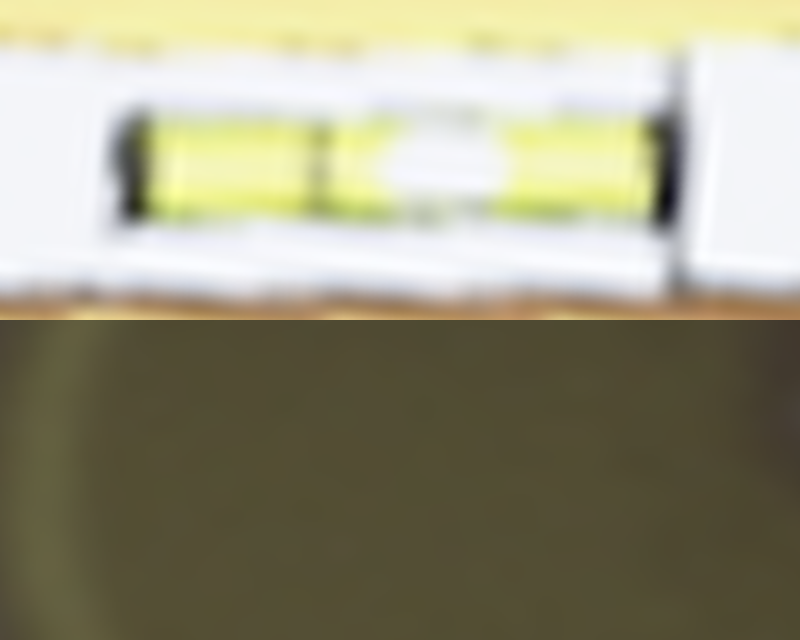

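Emit:
{"fn": "carry_out", "kwargs": {"motion": [0.08, 0.05, 2.23, 0, 0, 0, 0.08, 0.04, 2.23, 0, 0, 0, 0.08, 0.04, 2.23, 0, 0, 0, 0, 0, 0, 0, 0, 0]}}

```text
clock: 10.0
tool_pos: [0.4851, -0.1011, 0.181]
eef_rot: [0.545, 0.839, -0.001, -0.001]
contact_force: [0.2, 0.3, 0.3]
opening: 0.682
```

Top picture: left line at about −10.2 mm, so the middle is at −0.7 mm. The bubble's centre is at about +5.6 mm, which puts it 6.3 mm towards +y. That means about 1.2 rad clockwise.

Emit:
{"fn": "carry_out", "kwargs": {"motion": [0, 0, 0, 0, 0, 0]}}

```text
clock: 10.12
tool_pos: [0.4861, -0.1017, 0.1826]
eef_rot: [0.545, 0.838, 0.0, 0.0]
contact_force: [-0.0, 0.3, -0.4]
opening: 0.684
```

Emit:
{"fn": "carry_out", "kwargs": {"motion": [-0.26, -0.22, 0, 0, 0, 0, 0, 0, 0, 0, 0, 0, 0, 0, 0, 0, 0, 0]}}

```text
clock: 10.5
tool_pos: [0.4848, -0.1057, 0.1823]
eef_rot: [0.546, 0.838, 0.0, 0.0]
contact_force: [-0.0, 0.3, 0.5]
opening: 0.681
```

Emit:
{"fn": "carry_out", "kwargs": {"motion": [0, 0, 0, 0, 0, 0, 0, 0, 0, 0, 0, 0, 0, 0, 0, 0, 0, 0, 0, 0, 0, 0, 0, 0], "hand": 0, "grip_force": 12}}

```text
clock: 11.0
tool_pos: [0.4839, -0.1058, 0.1819]
eef_rot: [0.546, 0.838, -0.001, -0.0]
contact_force: [-1.9, -0.8, 2.7]
opening: 0.431
```

Emit:
{"fn": "carry_out", "kwargs": {"motion": [0, 0, 0, 0, 0, 0.1, 0, 0, 0, 0, 0, 0.12, 0, 0, 0, 0, 0, 0.12, 0, 0, 0, 0, 0, 0.12, 0, 0, 0, 0, 0, 0.12, 0, 0, 0, 0, 0, 0.12, 0, 0, 0, 0, 0, 0.12, 0, 0, 0, 0, 0, 0.12], "grip_force": 20}}

```text
clock: 12.0
tool_pos: [0.4842, -0.1052, 0.1819]
eef_rot: [0.867, 0.499, -0.0, -0.0]
contact_force: [-1.7, -1.0, 1.7]
opening: 0.431
```

Emit:
{"fn": "carry_out", "kwargs": {"motion": [0, 0, 0, 0, 0, 0.12, 0, 0, 0, 0, 0, 0.08, 0, 0, 0, 0, 0, 0, 0, 0, 0, 0, 0, 0, 0, 0, 0, 0, 0, 0, 0, 0, 0, 0, 0, 0, 0, 0, 0, 0, 0, 0, 0, 0, 0, 0, 0, 0]}}

```text
clock: 13.0
tool_pos: [0.4844, -0.1052, 0.1818]
eef_rot: [0.911, 0.412, -0.0, -0.0]
contact_force: [-3.1, 2.3, 1.6]
opening: 0.434
```

```bash
cat >> h.py <<'E'
def bub(a):
    b=a[72:88].mean(0); x=(np.arange(400)-200)/4; B=b[:,2]; w=np.clip(B-195,0,45)*(abs(x)<28)
    return (w*x).sum()/w.sum(), w.sum()/45/4, [(v,int(r),int(l)) for v,r,l in zip(x[120:280:6],b[120:280:6,0],B[120:280:6])]
E
python3 - <<'E'
from h import *
print(np.round(monitor.get_state()["q"],3))
p=snapshot("top"); a=vial(p,"v3.png"); print(bub(a),np.round(tilt(p),4))
E
```

```text
[ 0.2    0.728 -0.127  2.058  0.235  0.371 -0.838]
(np.float64(0.042093885114268065), np.float64(14.053819444444445), [(np.float64(-20.0), 244, 176), (np.float64(-18.5), 244, 178), (np.float64(-17.0), 244, 179), (np.float64(-15.5), 244, 180), (np.float64(-14.0), 244, 181), (np.float64(-12.5), 243, 179), (np.float64(-11.0), 232, 164), (np.float64(-9.5), 218, 164), (np.float64(-8.0), 214, 190), (np.float64(-6.5), 231, 229), (np.float64(-5.0), 247, 253), (np.float64(-3.5), 245, 251), (np.float64(-2.0), 245, 250), (np.float64(-0.5), 245, 250), (np.float64(1.0), 245, 250), (np.float64(2.5), 244, 251), (np.float64(4.0), 244, 249), (np.float64(5.5), 246, 247), (np.float64(7.0), 240, 219), (np.float64(8.5), 225, 180), (np.float64(10.0), 202, 146), (np.float64(11.5), 212, 152), (np.float64(13.0), 244, 184), (np.float64(14.5), 246, 187), (np.float64(16.0), 244, 185), (np.float64(17.5), 244, 184), (np.float64(19.0), 244, 183)]) [[-0.0000e+00  1.0560e-01  4.4910e+03]
 [-6.0000e-04  1.0000e-03  1.7917e+04]]
```

View pics/v3.png

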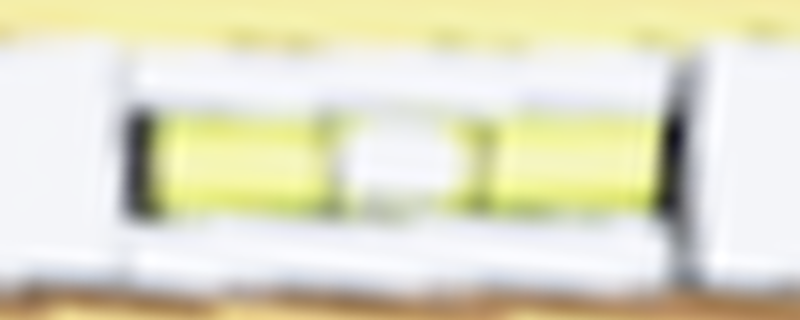

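The bubble is between the lines (lines at about −8.7 and +10.4 mm, bubble near 0). I'll release the knob and check again.

Emit:
{"fn": "carry_out", "kwargs": {"motion": [0, 0, 0, 0, 0, 0, 0, 0, 0, 0, 0, 0, 0, 0, 0, 0, 0, 0], "hand": 6}}

```text
clock: 13.42
tool_pos: [0.4854, -0.1058, 0.182]
eef_rot: [0.912, 0.411, 0.001, 0.001]
contact_force: [-0.5, -0.5, -0.9]
opening: 0.68
```

Emit:
{"fn": "carry_out", "kwargs": {"motion": [0, 0, -3, 0, 0, 0, 0, 0, -4, 0, 0, 0, 0, 0, 0, 0, 0, 0, 0, 0, 0, 0, 0, 0, 0, 0, 0, 0, 0, 0, 0, 0, 0, 0, 0, 0, 0, 0, 0, 0, 0, 0, 0, 0, 0, 0, 0, 0], "hand": 0}}

```text
clock: 14.42
tool_pos: [0.4846, -0.1054, 0.2517]
eef_rot: [0.911, 0.411, -0.0, -0.0]
contact_force: [-0.0, -0.1, -0.6]
opening: 0.008
```

```bash
python3 - <<'E'
from h import *
p=snapshot("top"); a=vial(p,"v4.png"); r=bub(a); print(r[:2],np.round(tilt(p),4)); R=a[72:88].mean(0)[:,0].round().astype(int); print(R[140:176:2],R[228:260:2])
d=finder.masks_of(p,"level")[0]; q=pts(p,d["pixels"]); b=q[q[:,2]>.13]; print(cv2.minAreaRect(b[:,:2].astype(np.float32)*1000), np.median(b[:,2]))
# pressing point: 60 mm towards -y from level middle
a=np.radians(84.4); t=np.array([.5065,.0798])-.060*np.array([np.cos(a),np.sin(a)]); print(t); plan([*t,.235],39,4)
E
```

```text
(np.float64(0.6807367849831035), np.float64(14.076736111111112)) [[ 1.0000e-04  1.0560e-01  4.4980e+03]
 [-5.0000e-04  1.0000e-03  1.7838e+04]]
[244 244 244 245 245 244 241 238 233 229 224 220 216 214 215 219 225 232] [240 237 233 227 219 211 205 202 206 214 225 236 244 248 248 246]
((506.9224853515625, 80.96795654296875), (200.30311584472656, 30.42356300354004), 84.57975769042969) 0.1408630044909111
[0.50064503 0.02008636]
from [ 0.4847 -0.1054  0.2519] yaw 48.58
[2.62, -1.78, 0.42, -0.0, 0.0, 0.042, 2.54, -1.88, 0.42, -0.0, 0.0, 0.042, 2.46, -1.99, 0.42, -0.0, 0.0, 0.042, 2.38, -2.09, 0.42, -0.0, 0.0, 0.042]
```

```bash
python3 - <<'E'
from h import *
plan([.501,.019,.222],-5.5,7)
E
```

```text
from [ 0.4847 -0.1054  0.2519] yaw 48.58
[1.49, -1.0, 0.43, 0.0, 0.0, 0.135, 1.34, -1.19, 0.43, 0.0, 0.0, 0.135, 1.17, -1.36, 0.43, 0.0, 0.0, 0.135, 0.97, -1.51, 0.43, 0.0, 0.0, 0.135, 0.76, -1.62, 0.43, 0.0, 0.0, 0.135, 0.54, -1.71, 0.43, 0.0, 0.0, 0.135, 0.3, -1.77, 0.43, 0.0, 0.0, 0.135]
```

Emit:
{"fn": "carry_out", "kwargs": {"motion": [1.49, -1.0, 0.43, 0, 0, 0.135, 1.34, -1.19, 0.43, 0, 0, 0.135, 1.17, -1.36, 0.43, 0, 0, 0.135, 0.97, -1.51, 0.43, 0, 0, 0.135, 0.76, -1.62, 0.43, 0, 0, 0.135, 0.54, -1.71, 0.43, 0, 0, 0.135, 0.3, -1.77, 0.43, 0, 0, 0.135, 0, 0, 0, 0, 0, 0]}}

```text
clock: 15.52
tool_pos: [0.5011, 0.0206, 0.2215]
eef_rot: [0.999, -0.046, -0.0, -0.0]
contact_force: [0.6, -0.5, -1.1]
opening: 0.006
```

Emit:
{"fn": "carry_out", "kwargs": {"motion": [0, 0, 0.6, 0, 0, 0, 0, 0, 0.4, 0, 0, 0, 0, 0, 0, 0, 0, 0]}}

```text
clock: 15.9
tool_pos: [0.5009, 0.0182, 0.2115]
eef_rot: [0.999, -0.049, -0.0, 0.0]
contact_force: [-0.7, 0.1, 1.3]
opening: 0.005
```

Emit:
{"fn": "carry_out", "kwargs": {"motion": [0, 0, 0.2, 0, 0, 0, 0, 0, 0.15, 0, 0, 0, 0, 0, 0, 0, 0, 0]}}

```text
clock: 16.27
tool_pos: [0.5011, 0.019, 0.2083]
eef_rot: [0.999, -0.049, -0.0, 0.0]
contact_force: [-0.1, -0.1, 0.2]
opening: 0.003
```

Emit:
{"fn": "carry_out", "kwargs": {"motion": [0, 0, 0.1, 0, 0, 0, 0, 0, 0, 0, 0, 0]}}

```text
clock: 16.52
tool_pos: [0.5011, 0.019, 0.2073]
eef_rot: [0.999, -0.049, 0.0, 0.0]
contact_force: [0.1, -0.1, -0.3]
opening: 0.002
```

Emit:
{"fn": "carry_out", "kwargs": {"motion": [0, 0, 0.1, 0, 0, 0, 0, 0, 0, 0, 0, 0]}}

```text
clock: 16.77
tool_pos: [0.5011, 0.019, 0.2063]
eef_rot: [0.999, -0.049, -0.0, 0.0]
contact_force: [-0.0, 0.0, -1.0]
opening: 0.007
```

Emit:
{"fn": "carry_out", "kwargs": {"motion": [0, 0, 0.1, 0, 0, 0, 0, 0, 0, 0, 0, 0]}}

```text
clock: 17.02
tool_pos: [0.501, 0.019, 0.2052]
eef_rot: [0.999, -0.049, -0.0, 0.0]
contact_force: [0.5, 0.4, 0.5]
opening: 0.0
```

Emit:
{"fn": "carry_out", "kwargs": {"motion": [0, 0, 0.08, 0, 0, 0, 0, 0, 0, 0, 0, 0]}}

```text
clock: 17.27
tool_pos: [0.5012, 0.019, 0.2049]
eef_rot: [0.999, -0.049, 0.0, -0.0]
contact_force: [-1.1, -0.1, 4.8]
opening: 0.005
```

Emit:
{"fn": "carry_out", "kwargs": {"motion": [0, 0, 0.06, 0, 0, 0, 0, 0, 0, 0, 0, 0, 0, 0, 0, 0, 0, 0]}}

```text
clock: 17.65
tool_pos: [0.5012, 0.0189, 0.2049]
eef_rot: [0.999, -0.049, 0.0, -0.0]
contact_force: [-1.5, -0.7, 10.6]
opening: 0.001
```

Emit:
{"fn": "carry_out", "kwargs": {"motion": [0, 0, 0.01, 0, 0, 0, 0, 0, 0, 0, 0, 0, 0, 0, 0, 0, 0, 0, 0, 0, 0, 0, 0, 0, 0, 0, 0, 0, 0, 0, 0, 0, 0, 0, 0, 0, 0, 0, 0, 0, 0, 0, 0, 0, 0, 0, 0, 0]}}

```text
clock: 18.65
tool_pos: [0.5012, 0.0189, 0.2049]
eef_rot: [0.999, -0.049, 0.001, -0.0]
contact_force: [-1.7, 0.0, 10.4]
opening: 0.007
```

```bash
python3 - <<'E'
from h import *
p=snapshot("top"); a=vial(p); r=bub(a); print(r[:2],np.round(tilt(p),4)); R=a[72:88].mean(0)[:,0].round().astype(int); print(R[140:180:2],R[228:260:2])
save(p,"t5.png",(150,190,350,320),3); print(monitor.get_state()["contact_force"])
v=cv2.resize(a[:,:,::-1],(600,240)); cv2.imwrite("pics/t5.png",np.vstack([cv2.imread("pics/t5.png")[:360],v]))
s=snapshot("side"); print(np.round(tilt(s),4))
E
```

```text
(np.float64(nan), np.float64(0.0)) [[ 1.0000e-04  1.0550e-01  2.7770e+03]
 [-3.0000e-04  1.1000e-03  1.6522e+04]]
[61 60 60 60 61 62 63 63 64 64 65 65 66 66 66 66 65 65 64 64] [77 78 79 79 79 80 80 80 80 81 82 82 82 83 83 82]
[-1.63547215 -0.45101014 10.99267373]
[[ 3.0000e-04  1.0290e-01  3.0530e+03]
 [-1.5000e-03 -1.5000e-03  1.4345e+04]]h.py:44: RuntimeWarning: invalid value encountered in scalar divide
  return (w*x).sum()/w.sum(), w.sum()/45/4, [(v,int(r),int(l)) for v,r,l in zip(x[120:280:6],b[120:280:6,0],B[120:280:6])]
```

View pics/t5.png

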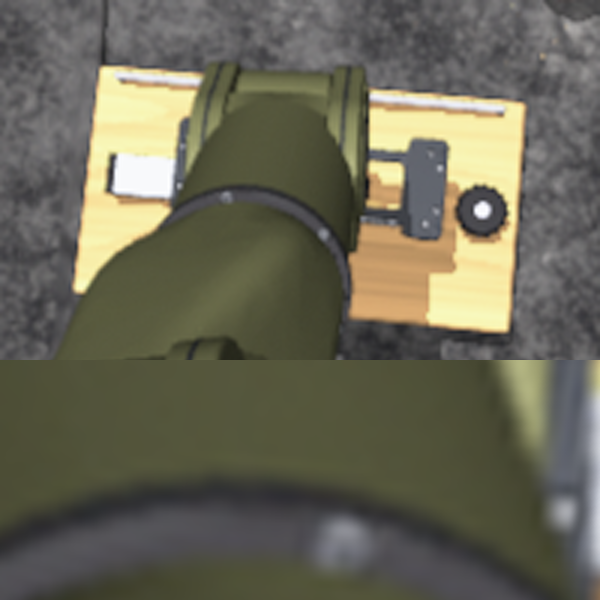

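```bash
python3 - <<'E'
from h import *
s=snapshot("side"); a=vial(s,"v6.png"); print(bub(a)[:2]); save(s,"s6.png",(180,140,340,290),3)
v=cv2.imread("pics/v6.png"); i=cv2.imread("pics/s6.png"); cv2.imwrite("pics/s6.png",np.vstack([i[:380],cv2.resize(v,(480,192))]))
E
```

```text
(np.float64(nan), np.float64(0.0))h.py:44: RuntimeWarning: invalid value encountered in scalar divide
  return (w*x).sum()/w.sum(), w.sum()/45/4, [(v,int(r),int(l)) for v,r,l in zip(x[120:280:6],b[120:280:6,0],B[120:280:6])]
```

View pics/s6.png

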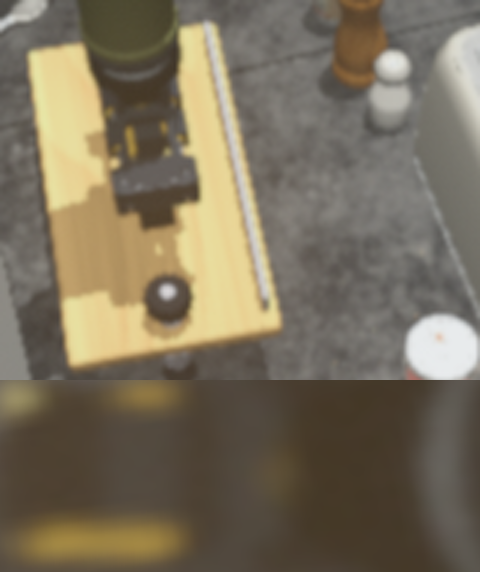

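The gripper hides the bubble in both views. The board's slope is unchanged under load, and the push holds steady at about 10.5 N. Handing in.

```bash
python3 - <<'E'
from h import *
print(workorder.finish_job())
E
```

```text
the job is handed in; nothing more can be done
None
```

I laid the level lengthwise on the shelf and let go. I then turned the knob about 1.14 rad clockwise until the bubble sat between the lines, and pressed the level down. I handed the job in while still pressing, at about 19 s on the robot's clock; it reports no verdict.

**Before pressing (nobody touching the level):** the bubble was about 0.3 mm from the middle between the lines. It had started about 6.3 mm off. The board's slope was about 0.6 mrad by the top camera's depth.

**While pressing:** the push held at 10.4–11 N.
- **Bubble:** I could not see it, because the arm hid it in both cameras. That it stayed between the lines rests on the board's slope not changing.
- **Board slope:** the top camera read about 0.4 mrad. The side camera read about 1.8 mrad, but it had also read about 1.1 mrad higher than the top camera before I turned the knob. Both are under the 4 mrad limit.
- **Shelf and jars:** in the last pictures the shelf looked to be in its place, as did the mill and jars in view. I did not measure either.

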